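# Set the stop post in the hidden notch of an index rail

## Robot

A 6-joint arm with a two-finger parallel gripper is mounted at the origin on a cart in front of the work surface, level with it; the furniture and walls round the work are solid. World frame = base frame: x ahead of the robot, y to its left, z up, the work surface at z = 0. Lengths are in m, angles in rad, forces in N, time in s.
With the tool pointing down it reaches from about 0.375 to 0.925 m from the base axis. Payload 5.7 kg.
Tool frame: the origin (TCP) lies at the very end of the fingers, on their centre line; the grasp point (between the pads) lies 19 mm behind it (bot.tcp_to_grasp is the distance from the TCP to the grasp point, in m); z points along the fingers, y is the line along which they close (so a half turn about z gives the same grasp; the last joint's range is limited). The gripper opens to 88 mm and grips with 3 to 60 N. Pads are 20 mm wide; open, the fingers measure 115 mm over their backs; the gripper's body (75 mm by 178 mm) begins 61 mm behind the grasp point.
Start: joints at [-1.323, 0.359, 1.51, -0, 1.272, -0.115], TCP at [0.213, -0.561, 0.223] pointing down, gripper open.
Joint ranges: [-2.97, 2.97], [-1.01, 2.36], [0.21, 2.38], [-0.96, 4.11], [0.2, 2.71], [-2.98, 2.98]. Speed limits (rad/s): [2.39, 2.39, 3.14, 3.14, 3.14, 3.14].

## Interface

Orientations are given as a unit quaternion [w, x, y, z].
In Python, from workcell import bot gives the robot as it stands. Calls block until the motion is done:
- bot.move_ptp(position, orientation): joint-space move of the TCP to a pose.
- bot.movel(position, speed=0.15, frame=None, contact_N=None): straight line of the TCP; frame=None keeps the orientation; speed is the mean speed in m/s. With contact_N (N) it stops when the force on the tool has changed by that much, and returns True; else False.
- bot.movej(angles): joint-space move.
- bot.command_gripper(opening, f_grip=None): opening from 0.0 (shut) to 1.0 (fully open); f_grip is the grip in N (None keeps the last); returns when the fingers have stopped.
- bot.hold(seconds).
- bot.inverse_kinematics(position, orientation): joint angles nearest the present ones, or None.
- bot.sense(): the state.
- bot.capture(name): name is "scene" or "side" or "wrist"; returns the picture (400x640x3 uint8, red, green, blue); there is no depth.
- bot.get_calibration(name): a dict with "K" (3x3 intrinsics, pixels), "R" (3x3) and "t" (3): a world point X has camera coordinates R X + t. Camera axes: x right, y down, z forward; pixel columns grow to the right and rows downward; lengths in m; the calibration is good to about 2 mm. A picture is of the moment at which its call begins: read the wrist's pose just before it. get_calibration takes no time and is no camera call; for the wrist camera it gives the pose at the moment of the call.
A pose or a line that the arm cannot do raises bot.PlanningError and nothing moves.
- bot.job_done(): hands the job in; it is judged then, once.
The state is a dict: "t": time; "joints": joint angles; "dq": joint speeds; "effort": joint torques, N m; "eef_pos": TCP position; "tool_rot": TCP orientation; "force": force on the tool from outside, world axes, zero at the start; "ft_torque": the same for the moment, N m; "width": opening from 0.0 (shut) to 1.0 (fully open); "gripper_force": force on a finger pad.
Only numpy, scipy, OpenCV 4.12 (cv2) and the standard library are available. Lean on these libraries where they do the work, as an engineer would, in place of code of your own. Each camera call takes 0.05 s, during which the arm holds its last target. There are 200 camera calls.

## Task

Set up the bottle stop for the next batch: take the stop post out of its wooden rest, put its T foot into the entry pocket of the index rail and slide it under the cover along the slot, pressing lightly, until you feel the foot drop into the notch hidden under the cover; stop there. Leave the post standing upright, dropped fully home in the notch and let go. Do not force it against the rail, and leave the tape roll, the paste pot and the black cap where they are.

Things in the scene. Friction and masses are not known exactly. Their poses are not given: they have to be found in the camera images.
- stop_post: Loose stop post, 0.12 kg, 92 mm tall: steel T foot (bar 54 mm along its x, 10 mm in y, 14 mm high with a stud, 8 mm high and 6.5 mm long, under each end), round shank 10 mm thick, black square grip 22 x 22 mm on top (68 to 92 mm above the studs' undersides). Origin: centre of the foot, level with the studs' undersides; z up along the shank. Starts standing in the rest block.
- stop_grip (a point): Centre of the post's square grip, 80 mm above the foot's underside.
- rest_block: Fixed wooden rest block 76 x 46 x 24 mm with a blind slot in its top, 57 x 13 mm and 12 mm deep, in which the post's foot stands (foot's underside 12 mm above the bench). Origin: centre of its underside; x along the slot.
- index_rail: Fixed metal housing on the bench, 90 mm wide (x), 284 mm long (y); cover top at z = 64 mm, its underside at 44. Origin on the bench, on the slot's centre line; y runs along the slot from the entry pocket to its closed end. The post goes in with its x along the rail's x, either way round. The notch is between y = -15 and +35 mm (its centre), differs every time and is out of sight.
- entry_pocket (a point): Centre of the open entry pocket at the cover's top (rail x = 0, y = -80, z = 64 mm). The pocket measures 62 mm in x and 30 mm in y and leads, at y = -65 mm, into the slot. Its floor is the flat strip (see strip_mid) that carries the foot.
- slot_end (a point): Closed end of the slot, on its centre line at the cover's top (rail x = 0, y = +75, z = 64 mm). The slot is 14 mm wide for the 10 mm shank and runs from y = -65 to +75 mm.
- strip_mid (a point): Point at rail x = 0, y = 0, z = 28 mm: top of the flat steel strip under the cover, on whose edges the foot's two studs slide. It yields downward on springs, 5 mm at most: about 3 N at first, 5 N fully down, then hard. The notch, one gap in each edge at the same y, is 14 mm wide in y, 8 mm deep; foot home in it: underside at z = 20 mm, nowhere else below 22.5 mm.
- tape_roll: Bystander: roll of pale tape lying flat, 69 mm across, 24 mm high. Origin: centre of its underside.
- paste_pot: Bystander: round brown pot, 60 mm across, 62 mm high. Origin: centre of its underside.
- seal_cap: Bystander: black cylindrical cap, 34 mm across, 36 mm high. Origin: centre of its underside.
There are look-alikes about, which are no part of the job. What is shaped like the stop_post but blue, purple or yellow is not meant.

How it is judged:
By the outcome, as a careful person would: the job done as asked, in the order asked, and still so for the second after the job is handed in, with the robot touching nothing.
It also fails if it takes over 53 s, if anything falls off the work surface, if the arm or the gripper's body presses on something with over 40 N, if the wrist force passes 120 N, or if a joint passes its speed limit or range.

## Working session

There is one attempt and no reset: what is moved stays moved. The work goes in short steps, each a Python script; the robot and the scene stay as the last script left them, time stands still between calls to the robot, and variables do not carry over. Pictures are saved under pics/ and viewed, at most 10 in all, crops included, and the job is handed in when it is done.

```bash
mkdir -p pics; ls
python3 - <<'E'
from workcell import bot
import cv2
for n in("scene","side"):
    cv2.imwrite(f"pics/{n}0.png",bot.capture(n)[:,:,::-1])
    c=bot.get_calibration(n);print(n,c)
s=bot.sense();print(s)
E
```

```text
pics
scene {'K': array([[402.39000082,   0.        , 321.80480982],
       [  0.        , 402.39000082, 194.87799869],
       [  0.        ,   0.        ,   1.        ]]), 'R': array([[-0.72287731, -0.69081855,  0.01476884],
       [-0.37312337,  0.37227079, -0.84981963],
       [ 0.58157316, -0.61982593, -0.52686666]]), 't': array([0.50107245, 0.21126364, 0.82327211])}
side {'K': array([[384.48198701,   0.        , 326.3672637 ],
       [  0.        , 384.48198701, 196.5664293 ],
       [  0.        ,   0.        ,   1.        ]]), 'R': array([[ 0.99981538, -0.01869353,  0.00444489],
       [-0.00446656, -0.45109901, -0.89246274],
       [ 0.01868837,  0.89227812, -0.45109922]]), 't': array([-0.55130338,  0.13268101,  0.87679321])}
{'t': 0.1, 'joints': array([-1.32311120e+00,  3.59421491e-01,  1.51128337e+00, -3.67190974e-05,
        1.27251182e+00, -1.15079200e-01]), 'dq': array([-0.00049039, -0.00122523, -0.00316512,  0.00118128, -0.00023696,
       -0.00034142]), 'effort': array([-7.61786105e-04, -5.16361141e+01, -2.71405399e+01,  6.76016556e-02,
        2.77738326e-02, -2.34837165e-05]), 'eef_pos': array([ 0.21275841, -0.56036357,  0.22191603]), 'tool_rot': array([-8.09066740e-04,  9.83594005e-01,  1.80394494e-01, -7.13053422e-05]), 'force': array([ 0.35492915,  0.22726021, -0.00361936]), 'ft_torque': array([0.0133205 , 0.0026189 , 0.01226761]), 'gripper_force': 0.0, 'width': 0.9989160486018357}
```

View pics/scene0.png

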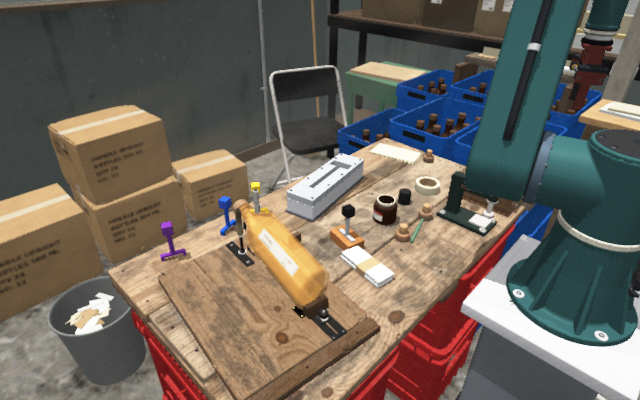

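View pics/side0.png

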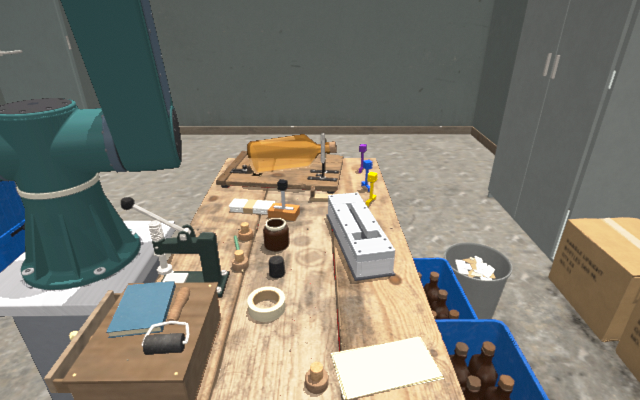

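Candidates for the post: black grip on the orange-brown block at scene (348,212) / side (283,187). The others are blue (226,205), purple (168,235) and yellow (256,190) in scene, all excluded by colour. The black ball at side (128,203) is a press lever. I choose the first and check it in one close crop.

Run:
```python
import cv2,numpy as np
a=cv2.imread("pics/scene0.png");b=cv2.imread("pics/side0.png")
A=cv2.resize(a[145:255,275:385],(400,400),interpolation=cv2.INTER_CUBIC)
B=cv2.resize(b[170:280,265:395],(473,400),interpolation=cv2.INTER_CUBIC)
cv2.imwrite("pics/c1.png",cv2.resize(np.hstack([A,B]),(800,366)))
```

```text
(no output)
```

View pics/c1.png

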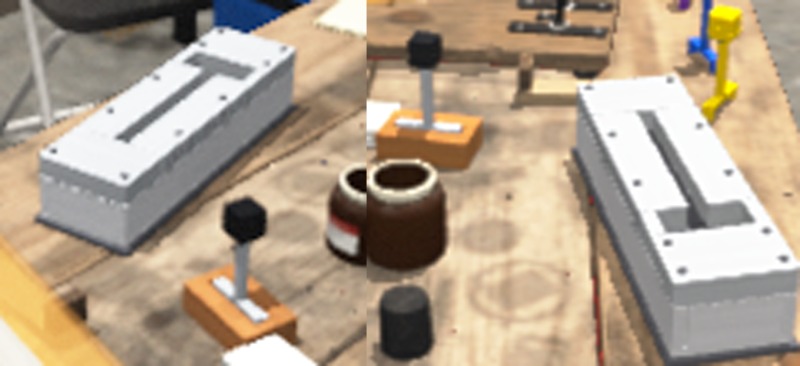

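The crop confirms it: black square grip on a steel shank in the wooden rest (scene 348,211; side 282,185). The rail's pocket is at the end towards the side camera (scene 341,165; side 367,235), and the slot end is at scene (312,186), side (350,204).

```bash
cat > h.py <<'E'
from workcell import bot
import cv2,numpy as np
from scipy.spatial.transform import Rotation as Ro
def ray(c,p):
    d=c["R"].T@np.linalg.inv(c["K"])@np.array([p[0],p[1],1.]);return -c["R"].T@c["t"],d/np.linalg.norm(d)
def plane(c,p,z):
    o,d=ray(c,p);return o+d*(z-o[2])/d[2]
def tri(rs):
    P=[np.eye(3)-np.outer(d,d) for o,d in rs]
    return np.linalg.solve(sum(P),sum(p@o for p,(o,d) in zip(P,rs)))
def proj(c,X):
    q=c["K"]@(c["R"]@np.array(X)+c["t"]);return q[:2]/q[2]
def down(yaw):
    # tool z down; tool y (closing line) at world angle yaw
    y=np.array([np.cos(yaw),np.sin(yaw),0]);z=np.array([0,0,-1.]);x=np.cross(y,z)
    q=Ro.from_matrix(np.c_[x,y,z]).as_quat();return np.r_[q[3],q[:3]]
E
python3 - <<'E'
from h import *
np.set_printoptions(precision=4,suppress=True)
S=bot.get_calibration("scene");D=bot.get_calibration("side")
for n,a,b,z in (("grip",(348.3,210.8),(282.4,185),.092),("pocket",(341,165),(367,235),.064),("end",(311.6,186),(350,203.6),.064)):
    print(n,plane(S,a,z),plane(D,b,z),tri([ray(S,a),ray(D,b)]))
W=bot.get_calibration("wrist");s=bot.sense()
print(W["K"],-W["R"].T@W["t"]-s["eef_pos"],W["R"], Ro.from_quat(s["tool_rot"][[1,2,3,0]]).as_matrix())
E
```

```text
grip [0.4391 0.1803 0.092 ] [0.44   0.1744 0.092 ] [0.44   0.1785 0.0904]
pocket [ 0.6349 -0.0185  0.064 ] [ 0.6392 -0.0245  0.064 ] [ 0.6389 -0.0222  0.0618]
end [0.6103 0.1272 0.064 ] [0.6129 0.1222 0.064 ] [0.6129 0.1249 0.0623]
[[308.9097   0.     322.9277]
 [  0.     308.9097 197.6187]
 [  0.       0.       1.    ]] [0.0674 0.0258 0.161 ] [[ 0.3539 -0.9353 -0.0015]
 [-0.9002 -0.3411  0.2707]
 [-0.2537 -0.0945 -0.9627]] [[ 0.9349  0.3549 -0.0004]
 [ 0.3549 -0.9349  0.0016]
 [ 0.0002 -0.0016 -1.    ]]
```

Run:
```python
from h import *
import pickle
np.set_printoptions(precision=4,suppress=True)
S=bot.get_calibration("scene")
p,q=plane(S,(339.6,229.1),.026),plane(S,(354.6,240.5),.026)
a=np.arctan2(*(q-p)[1::-1]);print("foot dir deg",np.degrees(a),np.linalg.norm(q-p),(p+q)/2)
def look(n,P,yaw):
    bot.move_ptp(P,down(yaw));bot.hold(.3)
    c=bot.get_calibration("wrist");im=bot.capture("wrist")[:,:,::-1]
    cv2.imwrite(f"pics/{n}.png",im);pickle.dump(c,open(n+".pkl","wb"));s=bot.sense();print(n,s["t"],s["joints"],s["eef_pos"])
look("w_rail",[.625,.05,.22],np.radians(10))
look("w_post",[.44,.178,.2],np.radians(10))
```

```text
foot dir deg 171.04919463248754 0.05462020285324307 [0.4371 0.1825 0.026 ]
w_rail 3.0583 [-0.0307  0.3996  1.4523 -0.      1.2896 -0.2048] [0.625  0.0497 0.22  ]
w_post 4.3083 [ 0.2376  0.2036  1.7999 -0.      1.138   0.0641] [0.4408 0.1776 0.1999]
```

View pics/w_rail.png

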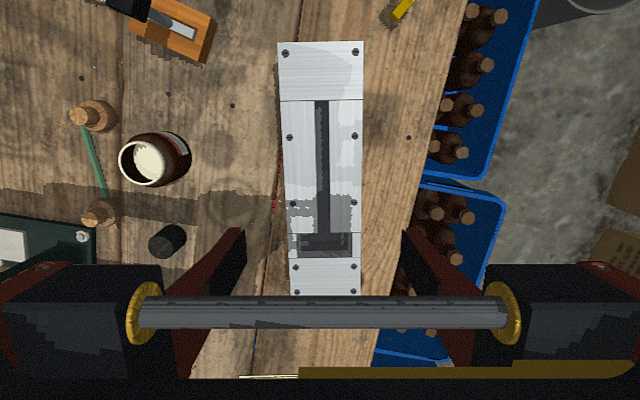

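View pics/w_post.png

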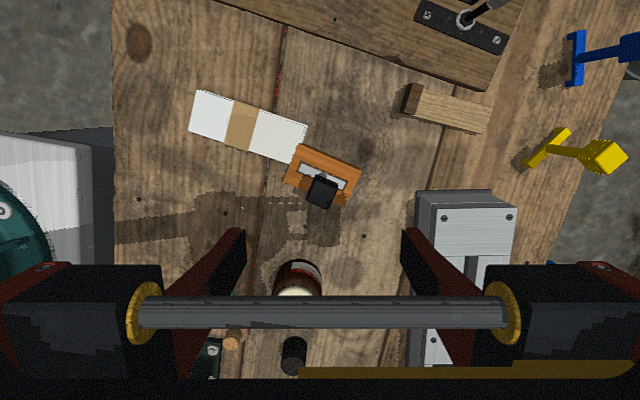

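Rail view: the cover runs from (277,43)-(363,41) down to about (325,296), with the slot end at (321,100) and the pocket around (325,245). Post view: grip top at (322,190), orange rest at (322,175) tilted about 20° in the image, nothing close enough to foul the fingers.

Run:
```python
from h import *
import pickle
np.set_printoptions(precision=4,suppress=True)
im=cv2.imread("pics/w_rail.png");c=pickle.load(open("w_rail.pkl","rb"))
g=cv2.cvtColor(im,cv2.COLOR_BGR2GRAY);hsv=cv2.cvtColor(im,cv2.COLOR_BGR2HSV)
m=((g>135)&(hsv[...,1]<25)).astype(np.uint8);L=[];R=[]
for v in range(50,225,3):
    u=np.flatnonzero(m[v,265:380])+265
    if len(u)>10: L.append(plane(c,(u[0]-.5,v),.064)[:2]);R.append(plane(c,(u[-1]+.5,v),.064)[:2])
def fit(P):
    l=cv2.fitLine(np.float32(P),cv2.DIST_HUBER,0,.001,.001).ravel();d=l[:2]*np.sign(l[1]);return d,l[2:]
(dl,pl),(dr,pr)=fit(L),fit(R)
print("edges deg",np.degrees(np.arctan2(dl[1],dl[0])),np.degrees(np.arctan2(dr[1],dr[0])))
d=(dl+dr);d/=np.linalg.norm(d);n=np.array([d[1],-d[0]])
print("width",(pr-pl)@n); ctr=(pl+pr)/2@n
# along centreline: far edge, slot far end, pocket
for off in (-.02,0,.02):
    row=[]
    for s in np.arange(-.12,.26,.001):
        X=n*(ctr+off)+d*s;u,v=proj(c,[*X,.064]).round().astype(int)
        if 0<=v<400:row.append((s,g[v,u]))
    row=np.array(row);k=np.flatnonzero(np.abs(np.diff(row[:,1]))>25)
    print(off,[(round(row[i,0],3),int(row[i,1]),int(row[i+1,1])) for i in k])
for s in (.02,.05,.08,.11):
    print("slot",s,[int(g[tuple(proj(c,[*(n*(ctr+o)+d*s),.064]).round().astype(int)[::-1])]) for o in np.arange(-.012,.013,.001)])
print("d",d,"n",n,"ctr",ctr)
# post
im=cv2.imread("pics/w_post.png");c=pickle.load(open("w_post.pkl","rb"));hsv=cv2.cvtColor(im,cv2.COLOR_BGR2HSV)
def big(m):
    cs,_=cv2.findContours(m.astype(np.uint8),0,1);return max(cs,key=cv2.contourArea).reshape(-1,2)
sub=np.zeros(im.shape[:2],bool);sub[130:222,270:372]=1
o=big(sub&(hsv[...,1]>130)&(hsv[...,2]>110)&(hsv[...,0]<20))
b=big(sub&(hsv[...,2]<60))
W=np.array([plane(c,p,.024)[:2] for p in cv2.convexHull(o).reshape(-1,2)])
r=cv2.minAreaRect(np.float32(W*1000));print("block",r)
W=np.array([plane(c,p,.104)[:2] for p in cv2.convexHull(b).reshape(-1,2)])
print("grip",cv2.minAreaRect(np.float32(W*1000)),cv2.boundingRect(b),cv2.boundingRect(o))
z=cv2.resize(im[130:222,270:372],None,fx=4,fy=4,interpolation=cv2.INTER_CUBIC)
im2=cv2.imread("pics/w_rail.png")[85:265,280:370]
z2=cv2.resize(im2,None,fx=3,fy=3,interpolation=cv2.INTER_CUBIC)
O=np.zeros((540,z.shape[1]+270,3),np.uint8);O[:z.shape[0],:z.shape[1]]=z;O[:,z.shape[1]:]=z2
cv2.imwrite("pics/c2.png",O)
```

```text
edges deg 101.26751 100.961334
width 0.081466004
-0.02 [(np.float64(-0.108), 199, 113), (np.float64(-0.098), 133, 191), (np.float64(-0.096), 182, 124), (np.float64(-0.09), 126, 172), (np.float64(-0.089), 172, 214), (np.float64(0.012), 197, 95), (np.float64(0.013), 95, 218), (np.float64(0.065), 206, 99), (np.float64(0.071), 71, 40), (np.float64(0.075), 32, 72), (np.float64(0.077), 63, 37)]
0 [(np.float64(-0.044), 37, 65), (np.float64(-0.033), 63, 37), (np.float64(-0.019), 44, 70), (np.float64(-0.002), 92, 45), (np.float64(0.001), 43, 70), (np.float64(0.012), 39, 208), (np.float64(0.064), 226, 142), (np.float64(0.065), 142, 103)]
0.02 [(np.float64(-0.085), 126, 162), (np.float64(-0.083), 163, 207), (np.float64(0.011), 226, 183), (np.float64(0.013), 162, 229), (np.float64(0.065), 206, 122)]
slot 0.02 [200, 196, 198, 201, 198, 200, 196, 199, 200, 196, 200, 199, 199, 201, 197, 197, 200, 198, 201, 198, 201, 197, 199, 200, 202]
slot 0.05 [200, 200, 201, 197, 199, 199, 196, 204, 200, 201, 203, 201, 204, 204, 205, 201, 205, 204, 203, 204, 207, 204, 206, 203, 205]
slot 0.08 [102, 103, 104, 85, 93, 104, 108, 106, 95, 78, 90, 100, 103, 112, 117, 110, 110, 111, 105, 105, 106, 119, 124, 137, 136]
slot 0.11 [12, 0, 14, 1, 8, 24, 24, 19, 25, 18, 17, 17, 7, 6, 19, 12, 4, 19, 22, 10, 13, 18, 11, 12, 15]
d [-0.1928  0.9812] n [0.9812 0.1928] ctr 0.62070763
block ((436.8336486816406, 181.3839569091797), (46.21782302856445, 76.065185546875), 76.27763366699219)
grip ((436.01763916015625, 176.52503967285156), (42.65925979614258, 25.15372085571289), 87.4229736328125) (305, 175, 33, 47) (283, 144, 79, 59)
```

View pics/c2.png

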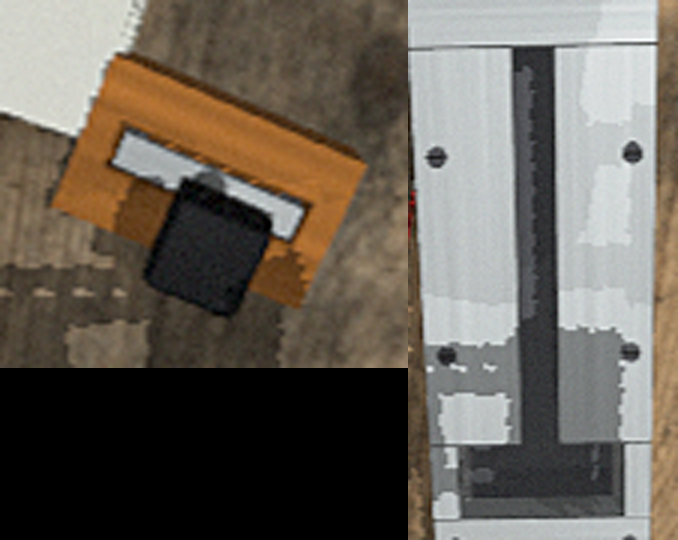

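The zoom shows the foot in its slot (crop corners 125,130 / 305,205 / 300,238 / 112,165). Panel seams mark the slot end (v≈100), the slot start (v≈233) and the pocket's near edge (v≈257).

Run:
```python
from h import *
import pickle
np.set_printoptions(precision=4,suppress=True)
c=pickle.load(open("w_rail.pkl","rb"));f=lambda x,y:plane(c,((x-408)/3+280-.33,y/3+85-.33),.064)[:2]
P={k:f(*v) for k,v in dict(far=(534,47),near=(538.5,443),pocL=(460,481),pocR=(623,481),nearedge=(541,517)).items()}
n=np.array([.9812,.1928]);d=np.array([-.1928,.9812])
for k,v in P.items():print(k,v,"n",v@n,"s",v@d)
e=P["far"]-P["near"];print(np.linalg.norm(e),np.degrees(np.arctan2(e[1],e[0])),np.linalg.norm(P["pocR"]-P["pocL"]))
c=pickle.load(open("w_post.pkl","rb"));f=lambda x,y,z:plane(c,(x/4+270-.4,y/4+130-.4),z)[:2]
q=[f(x,y,.026) for x,y in((125,130),(305,205),(300,238),(112,165))]
print("foot",np.mean(q,0),[(np.linalg.norm(b-a),np.degrees(np.arctan2(*(b-a)[::-1]))) for a,b in((q[0],q[1]),(q[3],q[2]),(q[0],q[3]))])
# grip: bottom-face-near edge -> top corners
print("gripcorners z.104",f(145,275,.104),f(232,313,.104),f(270,225,.104),f(180,190,.104))
print("proj grip top centre", (proj(c,[.4368,.1814,.104])-[270,130])*4,(proj(c,[.4368,.1814,.08])-[270,130])*4)
```

```text
far [0.6074 0.1317] n 0.6213306114170266 s 0.012144465416383907
near [ 0.6327 -0.0046] n 0.6198985616715406 s -0.12645042129641362
pocL [ 0.6066 -0.0245] n 0.5904492613071489 s -0.14097332265907042
pocR [ 0.6662 -0.014 ] n 0.6509330789519489 s -0.14221327789689422
nearedge [ 0.6387 -0.0337] n 0.6202134757613676 s -0.15625291238304959
0.13860746340730373 100.52465985648172 0.06049878650675557
foot [0.4376 0.182 ] [(np.float64(0.053743011021683496), np.float64(-13.026358619974452)), (np.float64(0.05601049466888246), np.float64(-11.774923707884925)), (np.float64(0.010384101518104002), np.float64(-101.35592837931574))]
gripcorners z.104 [0.4244 0.1759] [0.4444 0.1706] [0.4489 0.1914] [0.4287 0.1956]
proj grip top centre [204.4953 258.5311] [205.1897 231.8108]
```

```bash
cat >> h.py <<'E'
RY=np.radians(100.8);RD=np.array([np.cos(RY),np.sin(RY)]);RN=np.array([RD[1],-RD[0]])
R0=np.array([.6200,.0635])-.005*RD          # rail origin
QR=down(RY-np.pi/2)
def rail(x,y,z): return np.r_[R0+RN*x+RD*y,z]   # z of TCP
def st():
    s=bot.sense();p=s["eef_pos"];e=p[:2]-R0
    return s["t"],1e3*np.r_[e@RN,e@RD,p[2]],np.r_[s["force"][:2]@RN,s["force"][:2]@RD,s["force"][2]],s
E
python3 - <<'E'
from h import *
np.set_printoptions(precision=4,suppress=True)
G=[.4372,.182];q=down(np.radians(-13))
bot.move_ptp([*G,.16],q);print(bot.movel([*G,.073],speed=.08,contact_N=5))
bot.command_gripper(0.0,f_grip=30);s=bot.sense();print(s["width"]*88,s["gripper_force"],s["eef_pos"],s["force"])
print(bot.movel([*G,.093],speed=.04,contact_N=15));s=bot.sense();print(s["force"])
bot.movel([*G,.2],speed=.15)
bot.move_ptp(rail(0,-.08,.19),QR);bot.hold(.3)
t,p,f,s=st();print(t,p,f,s["width"]*88,s["joints"])
a=bot.capture("side")[:,:,::-1];b=bot.capture("scene")[:,:,::-1];w=bot.capture("wrist")[:,:,::-1]
cv2.imwrite("pics/held.png",np.hstack([cv2.resize(a[90:290,300:430],(390,600)),cv2.resize(w[200:350,250:390],(410,440))[:600].copy() if 0 else cv2.copyMakeBorder(cv2.resize(b[90:230,280:400],(400,467)),0,133,0,0,0)]))
cv2.imwrite("pics/held_w.png",w)
E
```

```text
False
22.242331062094205 29.99925971031189 [0.4372 0.182  0.0729] [ 0.5653  0.0928 -0.9498]
False
[ 0.2469 -0.0694 -2.1404]
9.95 [ -0.1195 -78.9912 190.3192] [ 0.1806 -0.0458 -0.8017] 21.785775255348515 [-0.1385  0.4381  1.4669  0.0001  1.2364 -0.3282]
```

View pics/held.png

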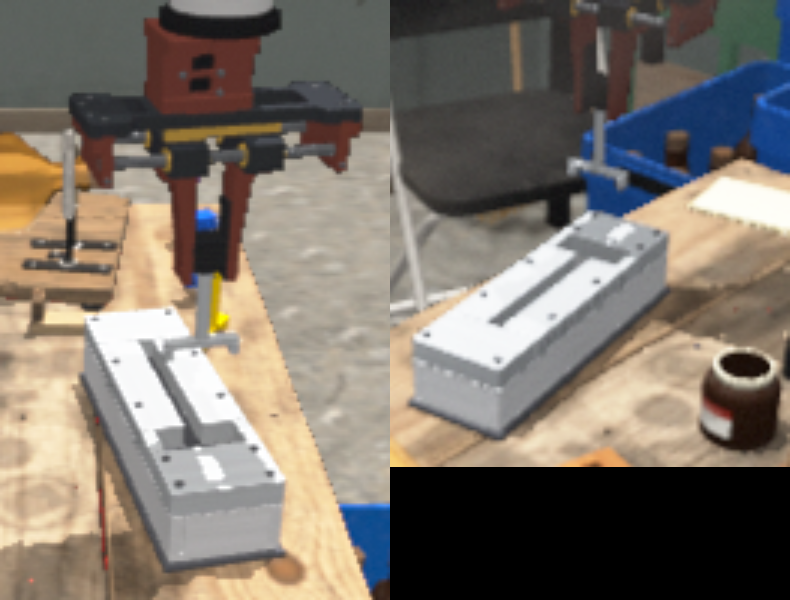

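The post is held upright with its foot along the rail's x (side crop: foot 165–240, shank 203,310). Lowering into the pocket with contact sensing.

Run:
```python
from h import *
np.set_printoptions(precision=2,suppress=True)
bot.movel(rail(0,-.08,.145),speed=.12);bot.hold(.2);F=[];
for i in range(5):bot.hold(.04);F.append(st()[2])
print("free",np.mean(F,0),np.std(F,0),st()[1])
bot.movel(rail(0,-.08,.095),speed=.06,contact_N=4);print(st()[:3])
r=bot.movel(rail(0,-.08,.086),speed=.01,contact_N=2);print(r,st()[:3])
bot.hold(.2);print(st()[:3])
```

```text
free [ 0.21  0.29 -1.36] [0.46 0.5  0.47] [  0.25 -80.08 145.49]
(12.0167, array([  0.37, -80.12,  95.35]), array([-0.19,  0.47, -1.3 ]))
True (12.6917, array([ -0.08, -80.  ,  87.81]), array([ 0.5 , -0.11,  2.52]))
(12.8917, array([ -0.17, -79.99,  87.68]), array([ 2.  , -0.74,  2.17]))
```

Run:
```python
from h import *
np.set_printoptions(precision=2,suppress=True)
for y in (-.06,-.045,-.026):
    r=bot.movel(rail(0,y,.0868),speed=.03,contact_N=8);bot.hold(.1)
    print(r,*st()[:3])
    if r:break
else:
    def avg(n=4):
        F=[]
        for _ in range(n):bot.hold(.02);F.append(st()[2])
        return np.mean(F,0)
    for i in range(6):
        y=-.025+.001*i;r=bot.movel(rail(0,y,.0868),speed=.02,contact_N=8);f=avg();t,p,_,_=st();print(r,t,p,f)
        if r or f[2]<.5:break
```

```text
False 13.8 [  0.33 -59.6   86.92] [1.74 0.41 3.26]
False 14.55 [  0.22 -44.6   86.87] [ 3.09 -0.48  3.46]
False 15.4333 [  0.1  -25.56  86.84] [ 4.1  -0.76  3.33]
False 15.75 [  0.1  -25.18  86.84] [ 4.28 -2.25  2.76]
False 16.0667 [  0.1  -24.34  86.84] [ 3.66 -3.37  3.36]
False 16.3833 [  0.08 -23.34  86.82] [ 4.27 -3.12  2.58]
False 16.7 [  0.09 -22.37  86.84] [ 3.46 -3.34  2.81]
False 17.0167 [  0.08 -21.34  86.8 ] [ 3.61 -3.14  2.52]
False 17.3333 [  0.07 -20.35  86.81] [ 3.8  -3.43  2.81]
```

```bash
cat > slide.py <<'E'
from h import *
import sys
np.set_printoptions(precision=2,suppress=True)
def avg(n=4):
    F=[]
    for _ in range(n):bot.hold(.02);F.append(st()[2])
    return np.mean(F,0)
if __name__=="__main__":
    y0,y1,x=map(float,sys.argv[1:])
    for y in np.arange(y0,y1,.001):
        r=bot.movel(rail(x,y,.0868),speed=.02,contact_N=8);f=avg();t,p,_,_=st();print(r,t,p,f)
        if f[2]<1 : f=avg();print("again",f)
        if abs(f[0])<2.5: pass
        else: x=np.clip(x+.0003*np.sign(f[0]),-.003,.003)
        if r or f[2]<.7 or abs(f[1])>8:break
E
python3 slide.py -.019 .020 .0006
```

```text
False 17.65 [  0.14 -18.98  86.63] [ 2.38 -2.61  2.74]
False 17.9667 [  0.2  -17.79  86.64] [ 1.31 -2.46  2.19]
False 18.2833 [  0.18 -16.7   86.65] [ 1.08 -1.76  2.76]
False 18.6 [  0.24 -15.76  86.68] [ 0.16 -1.26  2.31]
False 18.9167 [  0.24 -14.81  86.68] [-0.18 -1.11  2.49]
False 19.2333 [  0.41 -13.9   86.75] [-0.6  -1.34  2.61]
False 19.55 [  0.59 -12.96  86.81] [-0.5  -1.09  2.82]
False 19.8667 [  0.71 -11.95  86.84] [-0.31 -1.3   2.36]
False 20.1833 [  0.71 -10.94  86.82] [ 0.04 -1.92  2.73]
False 20.5 [ 0.71 -9.92 86.83] [ 0.11 -1.    2.03]
False 20.8167 [ 0.66 -8.92 86.81] [-0.2  -1.47  2.31]
False 21.1333 [ 0.6  -7.94 86.79] [ 0.43 -1.17  2.57]
False 21.45 [ 0.59 -6.9  86.81] [ 0.23 -2.11  2.42]
False 21.7667 [ 0.56 -5.9  86.77] [ 0.08 -1.05  2.65]
False 22.0833 [ 0.56 -4.93 86.78] [ 0.32 -1.28  2.75]
False 22.4 [ 0.59 -3.94 86.81] [ 0.13 -1.05  2.53]
False 22.7167 [ 0.6  -2.93 86.79] [ 0.3  -1.13  2.67]
False 23.0333 [ 0.58 -1.92 86.77] [-0.4  -1.57  2.64]
False 23.35 [ 0.58 -0.95 86.8 ] [ 0.32 -1.83  2.63]
False 23.6667 [ 0.61  0.08 86.79] [ 0.27 -1.58  2.22]
False 23.9
[... 297 characters left out ...]
2.02  2.44]
False 25.8833 [ 0.6  7.1 86.8] [-0.09 -1.18  2.68]
False 26.2 [ 0.63  8.08 86.82] [ 0.08 -1.78  2.93]
False 26.5167 [ 0.58  9.09 86.78] [-0.16 -1.34  2.41]
False 26.8333 [ 0.58 10.08 86.78] [-0.16 -1.47  2.73]
False 27.15 [ 0.63 11.05 86.81] [-0.18 -1.42  2.75]
False 27.4667 [ 0.58 12.07 86.79] [-0.08 -1.39  2.38]
False 27.7833 [ 0.6  13.06 86.8 ] [ 0.03 -1.89  2.36]
False 28.1 [ 0.63 14.08 86.81] [-0.21 -1.71  2.29]
False 28.4167 [ 0.58 15.08 86.79] [ 0.06 -1.65  2.08]
False 28.7333 [ 0.63 16.07 86.8 ] [-0.25 -1.45  2.61]
False 29.05 [ 0.6  17.06 86.82] [ 0.01 -1.44  2.47]
False 29.3667 [ 0.6  18.07 86.83] [-0.01 -1.59  2.42]
False 29.6833 [ 0.59 19.07 86.79] [ 0.1  -1.51  2.46]
```

```bash
python3 slide.py .020 .042 .0006
```

```text
False 30.0 [ 0.6  20.06 86.83] [ 0.53 -1.71  2.06]
False 30.3167 [ 0.6  21.06 86.8 ] [-0.03 -1.11  2.66]
False 30.6333 [ 0.58 22.07 86.8 ] [ 0.31 -1.27  2.39]
False 30.95 [ 0.61 23.07 86.81] [-0.28 -1.19  2.2 ]
False 31.2667 [ 0.57 24.06 86.79] [ 0.01 -1.47  2.35]
False 31.5833 [ 0.59 25.07 86.8 ] [-0.01 -1.38  2.15]
False 31.9 [ 0.59 26.07 86.79] [ 0.14 -1.65  2.19]
False 32.2167 [ 0.62 27.07 86.81] [-0.21 -1.37  2.42]
False 32.5333 [ 0.6  28.07 86.81] [-0.14 -1.58  2.47]
False 32.85 [ 0.61 29.05 86.81] [ 0.08 -1.85  2.84]
False 33.1667 [ 0.56 30.09 86.79] [-0.09 -1.64  2.3 ]
False 33.4833 [ 0.6  31.09 86.8 ] [ 0.53 -1.29  2.65]
False 33.8 [ 0.58 32.08 86.77] [ 0.21 -1.04  2.49]
False 34.1167 [ 0.43 33.45 86.43] [ 1.37  0.45 -0.69]
again [ 1.19  0.64 -1.73]
```

The foot dropped at y≈33 mm: the vertical force went to the free-hanging value. I lower it home here.

Run:
```python
from slide import *
x=.0006
bot.movel(rail(x,.0342,.0862),speed=.02,contact_N=5);print(*st()[:2],avg())
r=bot.movel(rail(x,.0342,.0778),speed=.015,contact_N=2.2);print(r,*st()[:2],avg())
```

```text
34.4333 [ 0.43 34.39 85.98] [ 0.97  0.33 -1.75]
True 34.9417 [ 0.48 34.19 79.75] [ 0.71 -0.09  2.27]
```

Contact came at TCP 80 mm, 8 mm below the sliding height, so the foot is home. I relieve the pressure, let go and retreat.

Run:
```python
from slide import *
bot.movel(rail(.0006,.0342,.0805),speed=.02);print(*st()[:2],avg(3))
bot.command_gripper(.6);bot.hold(.2);print(st()[3]["width"])
bot.movel(rail(.0006,.0342,.2),speed=.15,contact_N=6);bot.hold(.2);print(*st()[:3])
c=bot.get_calibration("side");a=bot.capture("side")[:,:,::-1];b=bot.capture("scene")[:,:,::-1]
p=rail(.0006,.0342,0)[:2]
for z in(.088,.112):print(z,(proj(c,[*p,z])-[300,130])*4,(proj(bot.get_calibration("scene"),[*p,z])-[270,120])*4)
cv2.imwrite("pics/fin.png",np.hstack([cv2.resize(a[130:275,300:400],None,fx=4,fy=4),cv2.copyMakeBorder(cv2.resize(b[120:240,270:370],None,fx=4,fy=4),0,100,0,0,0)]))
```

```text
35.2583 [ 0.6  34.16 80.57] [-0.03 -0.53  2.26]
0.6029146297117097
37.325 [ -0.08  34.28 198.84] [0.52 0.25 0.77]
0.088 [208.5  282.39] [198.19 211.86]
0.112 [209.89 246.78] [198.62 179.98]
```

View pics/fin.png

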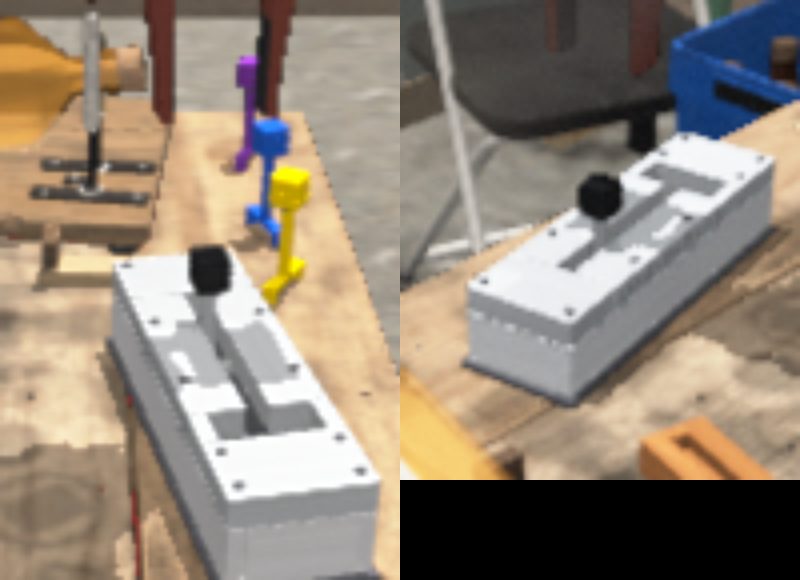

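The post stands upright at the slot with its grip at side crop (209,270), matching the projection for a home foot (247–282). The gripper is clear.

```bash
python3 -c "
from workcell import bot
print(bot.job_done())"
```

```text
the job is handed in; nothing more can be done
None
```

The stop post is upright and released, its foot home in the notch at rail y ≈ 34 mm (it dropped 8 mm there, as specified); I left the tape roll, paste pot and black cap alone, and handed in at about 37 s of the 53 s allowed.

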